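# Seat a chip carrier on the hidden pin of a sprung positioning stage

### The job

Pick the blue chip carrier up off its rest by its metal grip post and lay it on the aluminium platform of the black positioning stage, square with it and over the scribed line, then work it along that line until the hole in its underside drops over the locating pin. Then press it straight down until the sprung platform is at the bottom of its travel, and finish like that: still gripping the post and holding the carrier pressed down. Leave the other optics and tools on the table where they are.

Things in the scene. Friction and masses are not known exactly. Their poses are not given: they have to be found in the camera images.
- carrier: Chip carrier: blue block 64 (x) by 44 (y) by 20 mm tall; on its middle an aluminium grip post 26 (x) by 18 (y) mm, 36 mm tall (top 56 mm above the underside), gripped across its 18 mm. About 250 g. Chip on a brass pad at its +x end. Origin: centre of the underside, z up; there a blind hole opens downward: 10 mm wide, 15 deep, 2 mm chamfer. May be seated either way round.
- rest: Grey carrier rest, fixed, 170 (x) by 80 (y) mm and 10 mm tall, with a black rubber pad 2 mm thick (its top 12 mm above the table) on its -x half on which the carrier starts; the lens cell stands on its +x half. Origin: centre of the underside.
- stage: Black positioning stage, fixed, 112 by 112 mm, body 50 mm tall, two micrometers sticking 40 mm out of its +x face. Origin: centre of the underside, on the table; z up. Above it, on springs, a bare aluminium platform 112 (x) by 84 (y) by 12 mm, its top 70 mm above the table when free. A line is scribed on the platform along the stage's x axis, through the middle (y = 0).
- line_mid (a point): Middle of the scribed line, 70 mm above the table; does not sink. A fixed steel pin, 8 mm across with tapered tip, stands through the platform on the line, up to 15 mm from here either way along the stage's x (varies, not reported). Its tip is 6 mm above the free platform: a carrier resting on the tip has its underside at 76 mm, one that has dropped over it at 70 mm.
- platform (a joint): How far the sprung platform has been pressed down: 0 m free, 0.006 m at its bottom stop. It starts to sink at about 5 N of downward push (the carrier's own weight included) and takes about 11 N at the bottom; 1 N per mm between.
- lens_cell: Bystander: small black lens cell, 25 mm in diameter, 16 mm tall, standing loose on the +x half of the rest. Origin: centre of the underside.
- lens_tube: Bystander: loose black tube 31 mm in diameter, 30 mm tall, upright on the table. Origin: centre of the underside.
- post_holder: Bystander: loose black post holder, 32 mm in diameter, 78 mm tall with its steel post. Origin: centre of the underside.
- driver: Bystander: loose screwdriver, 170 mm long, orange handle, lying on the table.
- filter_box: Bystander: loose white filter box 60 by 60 by 18 mm. Origin: centre of the underside.
- objective: Bystander: loose brass objective lens, 34 mm in diameter, 48 mm tall, upright. Origin: centre of the underside.
Mind the look-alikes: they are no part of the job. There is more than one size of the carrier; the job needs the smallest. Of the things that look like the rest, take the one that is farthest to the robot's right at the start.

How it is judged:
By the outcome, as a careful person would: the job done as asked, in the order asked, and still so for the second after the job is handed in, while the arm keeps its last pose, push and grip.
It also fails if it takes over 64 s, if anything falls off the work surface, if the arm or the gripper's body presses on something with over 40 N, if the wrist force passes 120 N, or if a joint passes its speed limit or range.

### The arm

A 7-joint arm with a two-finger parallel gripper is mounted at the origin on the work surface. World frame = base frame: x ahead of the robot, y to its left, z up, the work surface at z = 0. Lengths are in m, angles in rad, forces in N, time in s.
With the tool pointing down it reaches from about 0.35 to 0.9 m from the base axis. Payload 19.9 kg.
Tool frame: the origin (TCP) lies between the finger pads; the fingertips stand 19 mm ahead of it and the grasp point (between the pads) is the TCP; z points along the fingers, y is the line along which they close (so a half turn about z gives the same grasp; the last joint's range is limited). The gripper opens to 94 mm and grips with 3 to 60 N. Pads are 16 mm wide; open, the fingers measure 119 mm over their backs; the gripper's body (75 mm by 177 mm) begins 78 mm behind the grasp point.
Start: joints at [1.22, 0.417, -0.01, 1.614, 0.005, 1.111, -0.053], TCP at [0.19, -0.595, 0.224] pointing down, gripper open.
Joint ranges: [-2.81, 2.81], [-0.39, 2.02], [-1.27, 1.25], [0.06, 2.57], [-1.19, 4.33], [0.19, 2], [-2.82, 2.82]. Speed limits (rad/s): [1.89, 1.89, 2.39, 2.39, 3.01, 3.01, 3.01].

### API

Orientations are given as a 3x3 rotation matrix whose columns are the frame's x, y, z axes.
In Python, from rig import robot gives the robot as it stands. Calls block until the motion is done:
- robot.move_ptp(position, orientation): joint-space move of the TCP to a pose.
- robot.move_linear(position, velocity=0.15, frame=None, threshold=None): straight line of the TCP; frame=None keeps the orientation; velocity is the mean speed in m/s. With threshold (N) it stops when the force on the tool has changed by that much, and returns True; else False.
- robot.goto_joints(angles): joint-space move.
- robot.gripper_to(opening): finger opening in m; the grip force is fixed at half the most; returns when the fingers have stopped.
- robot.pause(seconds).
- robot.ik(position, orientation): joint angles nearest the present ones, or None.
- robot.get_state(): the state.
- robot.grab_frame(name): name is "scene" or "top" or "wrist"; returns the picture (384x512x3 uint8, red, green, blue); there is no depth.
- robot.camera_info(name): a dict with "fx", "fy", "cx", "cy" (pixels), "dist" ([k1, k2, p1, p2, k3] as OpenCV has them; the pictures are not rectified), "rvec" (rotation vector, rad) and "tvec" (3), from world to camera coordinates, as OpenCV has them. Camera axes: x right, y down, z forward; pixel columns grow to the right and rows downward; lengths in m; the calibration is good to about 2 mm. A picture is of the moment at which its call begins: read the wrist's pose just before it. camera_info takes no time and is no camera call; for the wrist camera it gives the pose at the moment of the call.
A pose or a line that the arm cannot do raises robot.PlanningError and nothing moves.
- robot.sign_off(): hands the job in; it is judged then, once.
The state is a dict: "time": time; "qpos": joint angles; "joint_vel": joint speeds; "effort": joint torques, N m; "ee_pos": TCP position; "tool_rot": TCP orientation; "force": force on the tool from outside, world axes, zero at the start; "moment": the same for the moment, N m; "opening": finger opening in m; "grasp_force": force on a finger pad.
Only numpy, scipy, OpenCV 4.12 (cv2) and the standard library are available. Lean on these libraries where they do the work, as an engineer would, in place of code of your own. Each camera call takes 0.05 s, during which the arm holds its last target. There are 200 camera calls.

## Working session

There is one attempt and no reset: what is moved stays moved. The work goes in short steps, each a Python script; the robot and the scene stay as the last script left them, time stands still between calls to the robot, and variables do not carry over. Pictures are saved under pics/ and viewed, at most 10 in all, crops included, and the job is handed in when it is done.

```bash
ls; mkdir -p pics
cat > h.py <<'E'
import numpy as np, cv2
from rig import robot
def cam(n):
    c=robot.camera_info(n); K=np.array([[c["fx"],0,c["cx"]],[0,c["fy"],c["cy"]],[0,0,1.]])
    R=cv2.Rodrigues(np.array(c["rvec"],float))[0]; return K,np.array(c["dist"],float),R,np.array(c["tvec"],float).ravel()
def ray(c,px,z):
    "pixels (n,2) -> world points on plane z"
    K,d,R,t=c; u=cv2.undistortPoints(np.array(px,float).reshape(-1,1,2),K,d).reshape(-1,2)
    v=np.c_[u,np.ones(len(u))]@R; o=-R.T@t
    return o+v*((z-o[2])/v[:,2])[:,None]
def proj(c,P):
    K,d,R,t=c; return cv2.projectPoints(np.array(P,float).reshape(-1,3),cv2.Rodrigues(R)[0],t,K,d)[0].reshape(-1,2)
def grab(n,f):
    c=cam(n); im=robot.grab_frame(n)[:,:,::-1].copy(); cv2.imwrite("pics/"+f,im); return c,im
def down(yaw):
    "tool z down, tool x at yaw"
    c,s=np.cos(yaw),np.sin(yaw); return np.array([[c,s,0],[s,-c,0],[0,0,-1.]])
E
python3 - <<'E'
from h import *
a=grab("scene","s0.png")[1]; b=grab("top","t0.png")[1]
cv2.imwrite("pics/st.png",np.vstack([a,b])[:, :]) 
s=robot.get_state(); print(s["time"],s["ee_pos"],s["tool_rot"],s["opening"])
for n in("scene","top","wrist"):
    c=cam(n);print(n,-c[2].T@c[3],c[2][2],c[0][0,0])
E
```

```text
pics
0.1 [ 0.18981581 -0.59515182  0.22390332] [[ 9.52706830e-01  3.03890638e-01 -4.19668323e-04]
 [ 3.03890911e-01 -9.52706325e-01  9.86658114e-04]
 [-9.99845021e-05 -1.06752931e-03 -9.99999425e-01]] 0.09393712432578696
scene [1.24905355 0.44929958 0.98084499] [-0.60907052 -0.36165569 -0.70585995] 491.27111181849773
top [ 0.20511847 -0.01737594  1.59414758] [ 0.17926107  0.00789144 -0.98376989] 457.8943959721754
wrist [ 0.25245291 -0.57467364  0.3846841 ] [-0.21861596 -0.06923383 -0.97335181] 324.37887287805205
```

View pics/t0.png

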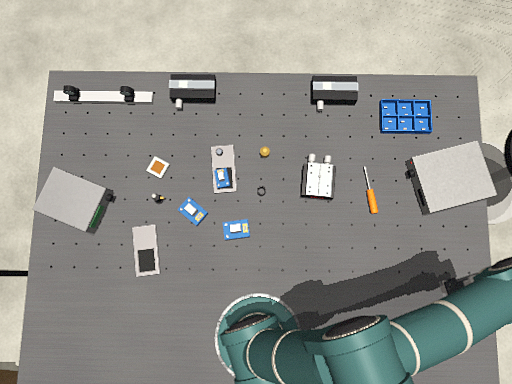

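View pics/s0.png

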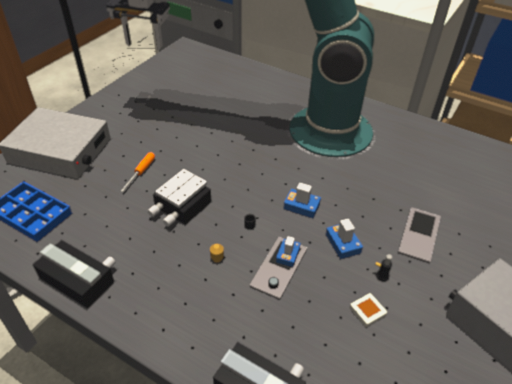

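The top view shows three blue carriers: A (224,178) on the right-hand rest, B (193,211) and C (236,230). There are two rests: R1 (222,168) with a lens cell, and R2 (146,250), empty. The stage is at (318,177). In the top view robot-right is image-right, so R1 is the rest meant. A looks the smallest and sits on R1; I'll confirm that with sizes and a crop.

Run:
```python
from h import *
c=cam("top"); im=cv2.imread("pics/t0.png")
hsv=cv2.cvtColor(im,cv2.COLOR_BGR2HSV)
m=cv2.inRange(hsv,(95,120,70),(125,255,255)); m[:,340:]=0
m=cv2.morphologyEx(m,cv2.MORPH_CLOSE,np.ones((9,9)))
for k in cv2.findContours(m,cv2.RETR_EXTERNAL,cv2.CHAIN_APPROX_NONE)[0]:
    if cv2.contourArea(k)<60: continue
    w=ray(c,k.reshape(-1,2),0.032)[:,:2]
    print(k.reshape(-1,2).mean(0),cv2.minAreaRect(w.astype(np.float32)))
# stage platform: bright grey low-sat
m=cv2.inRange(hsv,(0,0,150),(180,60,255)); q=np.zeros_like(m); q[140:215,290:350]=m[140:215,290:350]
q=cv2.morphologyEx(q,cv2.MORPH_OPEN,np.ones((5,5)))
k=max(cv2.findContours(q,cv2.RETR_EXTERNAL,cv2.CHAIN_APPROX_NONE)[0],key=cv2.contourArea)
print("stage",cv2.minAreaRect(ray(c,k.reshape(-1,2),0.07)[:,:2].astype(np.float32)))
s=cv2.imread("pics/s0.png")
a=cv2.resize(im[135:250,165:345],None,fx=4,fy=4,interpolation=cv2.INTER_CUBIC)[:300]
t=cv2.resize(im[140:245,170:260],(360,420),interpolation=cv2.INTER_CUBIC)
u=cv2.resize(s[170:300,245:370],(404,420),interpolation=cv2.INTER_CUBIC)
cv2.imwrite("pics/crop1.png",np.hstack([t,u]))
```

```text
[235.80246914 229.25925926] ((0.3600030839443207, 0.08502025157213211), (0.06039780378341675, 0.08743308484554291), 7.9910430908203125)
[192.11111111 210.58730159] ((0.42121613025665283, 0.23658153414726257), (0.08930134773254395, 0.05989516153931618), 50.522953033447266)
[222.         177.46428571] ((0.5411864519119263, 0.13872653245925903), (0.06743960827589035, 0.044171832501888275), 11.97015380859375)
stage ((0.532231867313385, -0.19635508954524994), (0.08635076880455017, 0.11472603678703308), 85.30865478515625)
```

View pics/crop1.png

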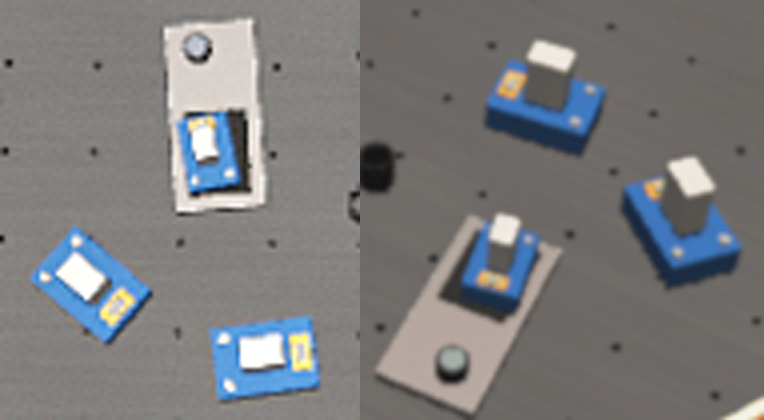

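The crop confirms A: it measures 67x44 mm (nominal 64x44) against 88x60 mm for B and C, and it is on the rest R1. It stands at about (0.541, 0.139), yaw +12°. The stage is at (0.532, -0.196), yaw -4.7°. Next I'll look at both from above with the wrist camera.

Run:
```python
from h import *
yaw=np.deg2rad(-4.7)
robot.move_ptp([0.532-.06,-0.196,0.26],down(yaw)); c,a=grab("wrist","w_stage.png"); print(robot.get_state()["qpos"])
np.savez("cs.npz",K=c[0],d=c[1],R=c[2],t=c[3])
robot.move_ptp([0.541-.06,0.139,0.22],down(np.deg2rad(12))); c,b=grab("wrist","w_car.png"); print(robot.get_state()["qpos"],robot.get_state()["time"])
np.savez("cc.npz",K=c[0],d=c[1],R=c[2],t=c[3])
cv2.imwrite("pics/w2.png",cv2.resize(np.hstack([a,b]),(800,300),interpolation=cv2.INTER_AREA))
```

```text
[ 0.56944551  0.18928708 -0.26569202  1.84385685  0.05516005  1.11568176
 -1.36995512]
[ 0.15767313  0.2414653  -0.57092022  1.9065708   0.15123905  1.03573891
 -1.8413807 ] 3.2583
```

View pics/w2.png

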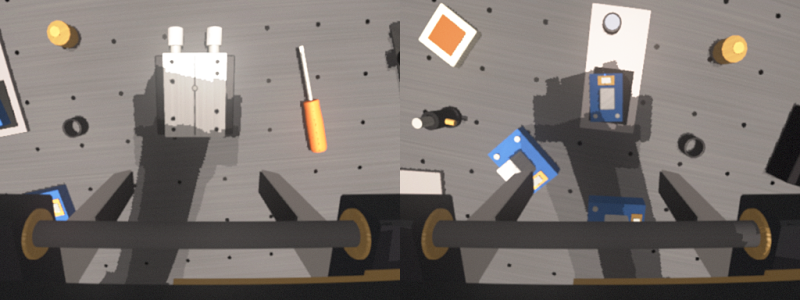

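The wrist pictures show the stage platform at about (250,115) full-size, with the scribed line and a pin dot near (250,112). The carrier is centred near (265,125), with its post top at about (265,127). Next I'll measure both and enlarge them.

Run:
```python
from h import *
L=lambda f:(lambda z:(z["K"],z["d"],z["R"],z["t"]))(np.load(f))
cs,cc=L("cs.npz"),L("cc.npz")
a,b=cv2.imread("pics/w_stage.png"),cv2.imread("pics/w_car.png")
ha=cv2.cvtColor(a,cv2.COLOR_BGR2HSV); hb=cv2.cvtColor(b,cv2.COLOR_BGR2HSV)
m=cv2.inRange(hb,(95,110,40),(125,255,255)); q=np.zeros_like(m); q[85:165,235:300]=m[85:165,235:300]
q=cv2.morphologyEx(q,cv2.MORPH_CLOSE,np.ones((5,5)))
k=max(cv2.findContours(q,cv2.RETR_EXTERNAL,cv2.CHAIN_APPROX_NONE)[0],key=cv2.contourArea)
print("car",cv2.boundingRect(k),cv2.minAreaRect(ray(cc,k.reshape(-1,2),0.032)[:,:2].astype(np.float32)))
# predicted platform corners from top estimate, drawn for a check
yaw=np.deg2rad(-4.7);R2=np.array([[np.cos(yaw),-np.sin(yaw)],[np.sin(yaw),np.cos(yaw)]])
P=[np.r_[R2@[x*.056,y*.042]+[.532,-.196],.07] for x,y in((1,1),(1,-1),(-1,-1),(-1,1))]
print(proj(cs,P))
print(ray(cs,[[250,112]],.076))
A=cv2.resize(a[60:180,195:310],None,fx=3.4,fy=3.4,interpolation=cv2.INTER_CUBIC)
B=cv2.resize(b[80:200,210:325],None,fx=3.4,fy=3.4,interpolation=cv2.INTER_CUBIC)
cv2.imwrite("pics/w3.png",np.hstack([A,B]))
```

```text
car (244, 96, 41, 60) ((0.5392615795135498, 0.13545630872249603), (0.061203960329294205, 0.043028704822063446), 11.61551284790039)
[[204.46090519  66.73079673]
 [286.38945474  66.59592047]
 [284.17005978 174.24665991]
 [207.58785603 174.33129252]]
[[ 0.54197568 -0.20148055  0.076     ]]
```

View pics/w3.png

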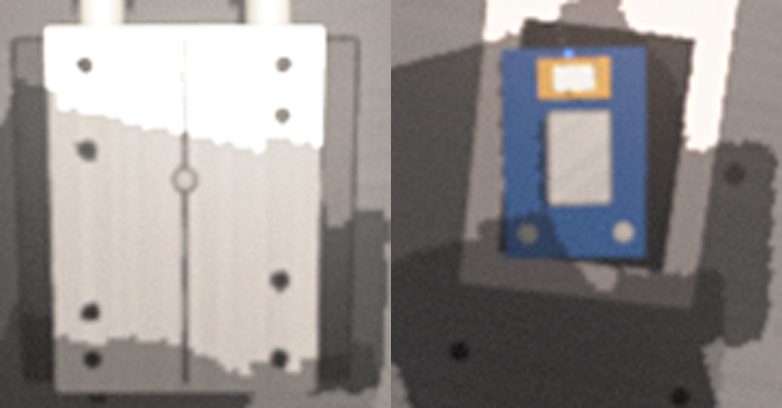

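Pin at (249.1,112.9) and line at column ≈249. Platform corners are about (208,68), (291,68), (288,174) and (212,175). Post top centre is at (265.3,126.2). I'll compute these, go over the post and look once from close by.

Run:
```python
from h import *
L=lambda f:(lambda z:(z["K"],z["d"],z["R"],z["t"]))(np.load(f))
cs,cc=L("cs.npz"),L("cc.npz")
w=ray(cs,[[207.9,67.6],[290.6,67.6],[287.9,174.1],[211.8,175.3]],.07)[:,:2]
r=cv2.minAreaRect(w.astype(np.float32)); print("platform",w.mean(0),r)
l=ray(cs,[[249.1,71],[249.1,172]],.07)[:,:2]; d=l[0]-l[1]; print("line",l,np.degrees(np.arctan2(d[1],d[0])))
print("pin",ray(cs,[[249.1,112.9]],.076)); p=ray(cc,[[265.3,126.2]],.068)[0]; print("post",p)
y=np.deg2rad(11.7)
robot.move_ptp([p[0],p[1],0.14],down(y)); robot.move_linear([p[0],p[1],0.110],velocity=.08)
c,b=grab("wrist","w_close.png"); s=robot.get_state(); print(s["ee_pos"],s["time"],"tcp px",proj(c,[s["ee_pos"],[p[0],p[1],.068]]))
```

```text
platform [ 0.53097178 -0.20006512] ((0.5306600332260132, -0.1997663378715515), (0.08483357727527618, 0.11221210658550262), 85.23507690429688)
line [[ 0.58316215 -0.20398784]
 [ 0.47841143 -0.19515327]] -4.8208585967154765
pin [[ 0.54114711 -0.20047666  0.076     ]]
post [0.53999885 0.13625259 0.068     ]
[0.5400742  0.13638372 0.11022676] 4.3167 tcp px [[251.83545374 243.98489984]
 [251.7912584  219.46543954]]
```

View pics/w_close.png

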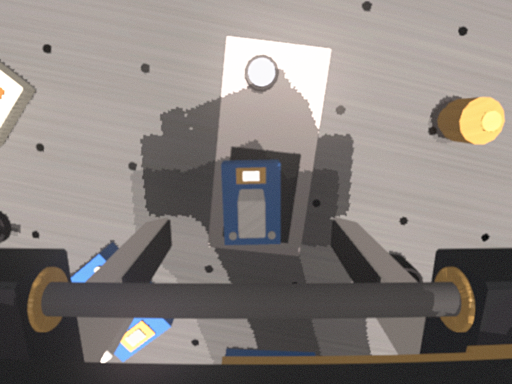

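The post spans columns 238–266 (middle 252) and the inner fingertip edges are at 170 and 333 (middle 251.5). The grasp is centred and square, so I'll descend, grip and lift.

Run:
```python
from h import *
s=robot.get_state()["ee_pos"]
print(robot.move_linear([s[0],s[1],0.055],velocity=.06,threshold=8))
print(robot.get_state()["ee_pos"])
robot.gripper_to(0.0); s=robot.get_state(); print(s["opening"],s["grasp_force"],s["force"],s["ee_pos"])
robot.move_linear([s["ee_pos"][0],s["ee_pos"][1],0.16],velocity=.08)
s=robot.get_state(); print(s["opening"],s["grasp_force"],s["force"],s["ee_pos"],s["time"])
y=np.deg2rad(-4.8)
robot.move_ptp([0.5307,-0.1998,0.15],down(y))
robot.pause(.3)
c,b=grab("wrist","w_over.png"); np.savez("co.npz",K=c[0],d=c[1],R=c[2],t=c[3])
s=robot.get_state(); print(s["opening"],s["grasp_force"],s["force"],s["ee_pos"],s["time"],s["qpos"]); np.save("free.npy",s["force"])
```

```text
False
[0.54031378 0.13644861 0.0553386 ]
0.01805515566656023 29.91989940404892 [ 0.31194276 -0.36477534 -0.70409028] [0.5400514  0.13632884 0.05495672]
0.017926016225742376 29.91835981607437 [-0.70510527 -0.49563803 -3.22108998] [0.53980362 0.13626211 0.15951081] 8.0
0.017845547335719632 29.918341040611267 [-0.22394653  0.49865532 -1.91522321] [ 0.53087486 -0.19932639  0.1500363 ] 9.625 [ 0.61921327  0.42575498 -0.39510758  1.81941586  0.19877491  0.9352544
 -1.51654176]
```

View pics/w_over.png

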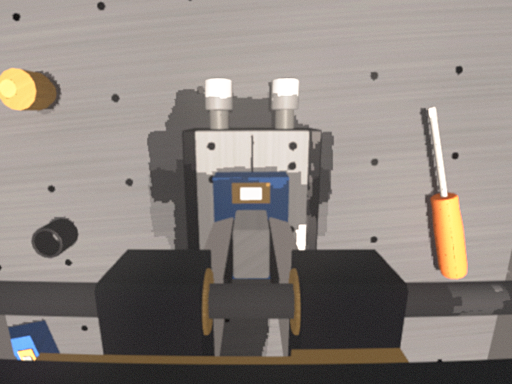

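The carrier's front end spans columns 214–288 (middle 251), against the line at 252 and platform edges at 196 and 308 (middle 252). It is on the line and square with it. The pin is at about +10.5 mm along stage x, so I'll lay the carrier about 12 mm short of it until it touches.

```bash
cat >> h.py <<'E'
YAW=np.deg2rad(-4.8); U=np.array([np.cos(YAW),np.sin(YAW),0]); V=np.array([-U[1],U[0],0]); PIN=np.array([.5411,-.2005,0])
def st(n=5):
    F=[];
    for i in range(n): F.append(robot.get_state()["force"]); robot.pause(.02)
    s=robot.get_state(); F=np.mean(F,0); p=s["ee_pos"]; q=p-PIN
    print("t%.2f a%.2f l%.2f z%.2f mm  Fa%.1f Fl%.1f Fz%.1f g%.4f"%(s["time"],1e3*q@U,1e3*q@V,1e3*p[2],F@U,F@V,F[2],s["opening"])); return F,p
def at(a,l,z): return PIN+a*U+l*V+np.array([0,0,z])
E
python3 - <<'E'
from h import *
robot.move_linear(at(-.012,0,.13),velocity=.06); robot.pause(.3); st(10)
print(robot.move_linear(at(-.012,0,.112),velocity=.015,threshold=3)); st(10)
E
```

```text
t10.57 a-11.96 l-0.04 z130.10 mm  Fa0.2 Fl0.4 Fz-2.7 g0.0180
True
t11.52 a-12.00 l0.03 z118.69 mm  Fa-0.8 Fl-0.0 Fz6.9 g0.0176
```

It touched at z = 118.7 mm, so the underside is at about 76 mm and resting on the pin tip. Now I'll slide it along +x in small steps with a light push, watching for the drop.

Run:
```python
from h import *
zc=.1188
for a in np.arange(-.011,.0071,.001):
    robot.move_linear(at(a,0,zc),velocity=.015); F,p=st(4)
    n=F[2]+2.6
    if p[2]<.1172 : print("drop"); break
    if abs(F@U)>15 or n>20: print("stop"); break
    if n<2: zc-=.0003
    elif n>7: zc+=.0002
```

```text
t11.85 a-10.75 l-0.03 z118.85 mm  Fa0.9 Fl-0.1 Fz1.1 g0.0175
t12.17 a-10.11 l-0.06 z118.81 mm  Fa-2.1 Fl-0.2 Fz3.7 g0.0179
t12.48 a-9.06 l-0.03 z118.80 mm  Fa-3.1 Fl-0.8 Fz4.5 g0.0179
t12.80 a-7.86 l0.03 z118.93 mm  Fa-0.3 Fl0.2 Fz0.4 g0.0177
t13.12 a-6.93 l0.01 z118.94 mm  Fa-0.0 Fl-0.0 Fz-1.4 g0.0180
t13.43 a-6.00 l0.00 z118.80 mm  Fa-3.2 Fl0.1 Fz3.4 g0.0179
t13.75 a-4.86 l-0.02 z118.76 mm  Fa-2.1 Fl0.1 Fz3.1 g0.0173
t14.07 a-3.91 l-0.04 z118.72 mm  Fa-1.3 Fl-0.2 Fz2.2 g0.0180
t14.38 a-2.91 l0.02 z118.66 mm  Fa-0.5 Fl-0.6 Fz0.9 g0.0178
t14.70 a-1.98 l0.04 z118.60 mm  Fa-0.1 Fl0.2 Fz-1.8 g0.0182
t15.02 a-1.04 l0.06 z118.32 mm  Fa-0.1 Fl0.1 Fz-3.0 g0.0178
t15.33 a0.01 l0.01 z118.10 mm  Fa0.2 Fl0.1 Fz-2.4 g0.0179
t15.65 a1.00 l0.03 z117.76 mm  Fa0.1 Fl-0.2 Fz-3.2 g0.0180
t15.97 a2.04 l0.03 z117.52 mm  Fa-0.1 Fl0.0 Fz-2.8 g0.0178
t16.28 a2.60 l-0.06 z117.02 mm  Fa-4.3 Fl-0.0 Fz-1.0 g0.0177
drop
```

The force went at a ≈ -2 mm and a side contact came at a = +2.6 mm, 1.7 mm deep. The hole is over the pin tip, so I'll back off to about the middle and go down guarded.

Run:
```python
from h import *
a=.001; robot.move_linear(at(a,0,.117),velocity=.015); st(4)
for z in np.arange(.1162,.1119,-.0007):
    robot.move_linear(at(a,0,z),velocity=.015); F,p=st(4)
    fa=F@U
    if abs(fa)>1.5: a+=np.sign(fa)*.0006
    if F[2]>6 or abs(fa)>12: print("stop",a); break
```

```text
t16.63 a1.29 l0.04 z117.16 mm  Fa-0.2 Fl0.3 Fz-2.2 g0.0178
t16.95 a1.06 l0.04 z116.20 mm  Fa-0.1 Fl0.0 Fz-2.7 g0.0180
t17.27 a1.00 l-0.02 z115.48 mm  Fa0.2 Fl-0.3 Fz-2.7 g0.0178
t17.58 a0.97 l-0.01 z114.76 mm  Fa-0.3 Fl-0.2 Fz-2.8 g0.0178
t17.90 a1.00 l0.02 z114.08 mm  Fa-0.2 Fl0.4 Fz-2.8 g0.0182
t18.22 a0.98 l0.02 z113.38 mm  Fa-0.2 Fl-0.1 Fz-2.7 g0.0178
t18.53 a1.09 l-0.01 z112.90 mm  Fa-1.7 Fl0.3 Fz2.6 g0.0177
t18.85 a0.86 l-0.03 z112.28 mm  Fa2.4 Fl-0.2 Fz2.7 g0.0179
```

The carrier has dropped over the pin and sits on the platform at z ≈ 112.8 mm. Now I'll press straight down to the bottom stop.

Run:
```python
from h import *
a=.001; z=.1116
while z>.1045:
    robot.move_linear(at(a,0,z),velocity=.01); F,p=st(6)
    if F[2]>13.5 or abs(F@U)>12: print("stop"); break
    z-=.0008 if F[2]<6 else .0003
robot.pause(.5); st(10)
```

```text
t19.20 a0.92 l-0.05 z111.58 mm  Fa-0.1 Fl-0.1 Fz3.7 g0.0178
t19.55 a0.94 l-0.04 z110.79 mm  Fa-0.6 Fl-0.4 Fz4.4 g0.0180
t19.90 a0.96 l-0.04 z110.01 mm  Fa-1.0 Fl-0.6 Fz5.1 g0.0177
t20.25 a0.97 l-0.04 z109.28 mm  Fa-1.4 Fl-0.4 Fz6.1 g0.0180
t20.60 a1.01 l-0.04 z109.03 mm  Fa-1.6 Fl-0.5 Fz6.0 g0.0176
t20.95 a0.95 l-0.03 z108.71 mm  Fa-1.2 Fl-0.5 Fz7.2 g0.0178
t21.30 a1.00 l-0.03 z108.43 mm  Fa-1.6 Fl-0.2 Fz6.7 g0.0176
t21.65 a0.98 l-0.01 z108.13 mm  Fa-1.8 Fl-0.4 Fz7.4 g0.0181
t22.00 a0.99 l-0.04 z107.88 mm  Fa-1.8 Fl0.2 Fz7.4 g0.0176
t22.35 a0.98 l-0.03 z107.58 mm  Fa-2.3 Fl-0.3 Fz7.8 g0.0176
t22.70 a0.98 l-0.05 z107.28 mm  Fa-2.0 Fl-0.2 Fz8.0 g0.0180
t23.05 a0.95 l-0.00 z106.97 mm  Fa-1.9 Fl0.0 Fz8.2 g0.0180
t23.40 a1.00 l-0.05 z106.92 mm  Fa-4.0 Fl0.2 Fz12.1 g0.0180
t23.75 a1.03 l-0.04 z106.89 mm  Fa-5.8 Fl0.8 Fz17.2 g0.0177
stop
t24.42 a1.05 l-0.05 z106.89 mm  Fa-5.6 Fl0.5 Fz17.2 g0.0177
```

The force rises stiffly at 106.9 mm, 6 mm below the seated height, so the platform is at its stop with about 20 N of push. One check picture before handing in.

Run:
```python
from h import *
a=grab("wrist","w_end.png")[1]; b=grab("scene","s_end.png")[1]
b=cv2.resize(b[130:300,120:440],(460,245))
a=cv2.resize(a[60:260,130:380],(340,272))
cv2.imwrite("pics/end.png",np.hstack([a,cv2.copyMakeBorder(b,0,27,0,0,cv2.BORDER_CONSTANT)]))
```

```text
(no output)
```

View pics/end.png

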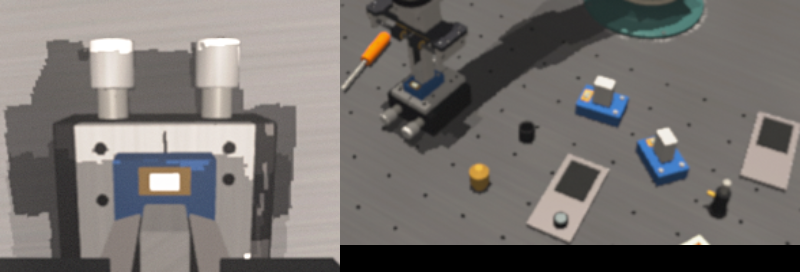

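The carrier is square on the platform: its front edge runs from column 115 to 215 in the crop, with the line at 165. The lens cell and the other items are where they were. I'm handing it in.

Run:
```python
from h import *
st(4); print(robot.sign_off())
```

```text
t24.58 a1.04 l-0.03 z106.92 mm  Fa-5.5 Fl0.4 Fz17.3 g0.0175
the job is handed in; nothing more can be done
None
```

The job is handed in at 24.6 s: the smallest carrier is seated over the locating pin and held, still gripped, with about 20 N pressing the platform to its bottom stop; the last pictures show no sign of the other items having moved.

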